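# Close the splash pan and seat the wheel head

## Robot

A 6-joint arm with a two-finger parallel gripper is mounted at the origin on the work surface. World frame = base frame: x ahead of the robot, y to its left, z up, the work surface at z = 0. Lengths are in m, angles in degrees, forces in N, time in s.
With the tool pointing down it reaches from about 0.3 to 0.75 m from the base axis. Payload 8.5 kg.
Tool frame: the origin (TCP) lies on the centre line of the jaws, within the pads' length; the fingertips stand 14 mm ahead of it and the grasp point (between the pads) lies 5 mm behind it; z points along the fingers, x is the direction in which the jaws open and shut, and the axes are right-handed (so a half turn about z gives the same grasp; the last joint's range is limited). The gripper opens to 85 mm and grips with 20 to 120 N. Pads are 22 mm wide; open, the fingers measure 114 mm over their backs; the gripper's body (76 mm by 85 mm) begins 54 mm behind the grasp point. The pads swing forward as they close: fully open they stand 13 mm farther back than shut.
Start: joints at [-86.018, 21.807, 74.336, -0, 83.858, -12.336], TCP at [0.155, -0.528, 0.245] pointing down, gripper open.
Joint ranges: [-178.18, 178.18], [-50.72, 133.34], [12.68, 142.11], [-81.47, 261.47], [9.98, 163.14], [-165.26, 165.26]. Speed limits (degrees/s): [136.94, 136.94, 180, 180, 180, 180].

## Interface

Orientations are given as a 3x3 rotation matrix whose columns are the frame's x, y, z axes.
In Python, from rig import * gives the robot as it stands.
- The arm moves only by the shell command python3 -m crank 'ROWS' [FORCE]. ROWS is JSON, one flat list of numbers, 7 for each row, row after row: the turn, a rotation vector about the world's x, y, z in rad, then the shift along the world's x, y, z in m, then the opening in per cent of the stroke, from 0 (shut) to 100 (fully open). A call has 1 to 20 rows; each row shifts and turns the commanded pose from where the row before left it; what a row does not reach is not made up. A row lasts 1/10 s, in which the tool goes at most 50 mm and 8.59 degrees, less where a joint would pass 70% of its speed; a pose out of reach is approached as far as the arm can. A call is refused whole if a number of a shift passes 0.05 or a number of a turn 0.15, either way. A call with a gripper value outside its range is refused whole. The fingers move at their own pace and stop on an object; FORCE is the grip in N (left out, the last holds). Time passes only in rows, so rows that do not move let the fingers close. It gives the time, the measured TCP pose, the force and the opening at its end, in the units of the state.
- observe(): the state, without advancing time (a new reading comes with each control period).
- get_image(name): name is "scene" or "side" or "wrist"; returns a dict with "frame" (384x512x3 uint8, red, green, blue), "fov_y" (degrees; the focal length in pixels is half the picture's height over the tangent of half this angle, whatever the lens; pixels are square), "cx", "cy" (the principal point, pixels), "k1" (the pictures are not rectified: a ray, as slopes to the right and down, at radius r is drawn at 1 + k1 r^2 times it, then the intrinsics apply), "world_to_cam" (4x4, takes a point from world to camera coordinates). Camera axes: x right, y up, looking along -z (the intrinsics and any distortion apply to the point x, -y, -z); pixel columns grow to the right and rows downward; lengths in m; the calibration is good to about 2 mm. A picture is of the moment at which its call begins. There is no depth.
- close_job(): hands the job in, once; it reports no verdict.
The state is a dict: "time_s": time; "q": joint angles; "qvel": joint speeds; "joint_efforts": joint torques, N m; "position": TCP position; "tool_rot": TCP orientation; "ft_force": force on the tool from outside, world axes, zero at the start; "wrist_torque": the same for the moment, N m; "grip_width": finger opening in m.
Only numpy, scipy, OpenCV 4.12 (cv2) and the standard library are available. Lean on these libraries where they do the work, as an engineer would, in place of code of your own. Each camera call takes 0.05 s, during which the arm holds its last target. There are 200 camera calls.

## Task

Get the tabletop pottery wheel ready: first clip the spring clamp that sits on the tool caddy over the overlapped ends of the split splash pan and let go of it. Then set the small wheel head on the spindle, turning it until the splines mesh, slide it fully home on the shoulder, and keep pressing it down with about a kilo of push (10 N or a little more) so that its grub screw can be tightened: finish while still holding it pressed, with the clamp still on the pan. Leave the bowl, the canister, the steel rib and the trimming tool where they are.

Things in the scene. Friction and masses are not known exactly. Their poses are not given: they have to be found in the camera images.
- wheel: Tabletop pottery wheel, fixed to the bench: grey housing 220 x 200 mm with a black control nose on its -x side, and on it a white plastic splash pan, 250 mm across, its rim 90 mm above the bench. The spindle stands upright in the middle. Origin: on the bench under the spindle's axis; z up; the pan's overlapped ends lie on the +y side.
- seam (a point): Middle of the top edge of the pan's overlapped ends: a flat upright double tab, 5 mm thick, 50 mm wide, standing 14 mm above the pan's rim, its top edge 104 mm above the bench. Axes as the wheel's: x along the tab, y across its thickness (outward from the wheel), z up. It is 123 mm from the spindle's axis.
- spindle: Splined steel spindle, held by its geared motor (0.6 N m turns it: treat as fixed). Origin: centre of the flat shoulder, 44 mm across, 92 mm above the bench, on which the hub seats. Above it a core 19 mm across, six splines 4.5 mm wide, 27 mm across, 20 mm tall with rounded tops, and a tapered nose ending 27 mm up. z up; x along the middle of one spline, the others every 60 degrees.
- head: Small aluminium wheel head, about 0.24 kg, loose, standing hub down. Hub 42 mm across, 30 mm tall; its bore, 30 mm deep and open below, has six grooves 6.5 mm wide (about 4 degrees of play either way) and clears the spindle's core by 1 mm all round. Origin: centre of the hub's foot, which seats on the shoulder. x along the middle of one groove, the others every 60 degrees.
- head_top (a point): Centre of the wheel head's top face, 46 mm above its origin, axes as the head's. The disc is 66 mm across and 16 mm thick and is gripped across its rim; two dark bat-pin holes lie on its x axis, 22 mm either side. Home, this point is 138 mm above the bench; resting on the splines unmeshed, about 20 mm higher. Press down with 10 to 20 N.
- clamp: Steel spring clamp like a big clothes peg, both arms alike, 0.11 kg, loose, jaws down, astride the caddy wall, jaw tips 14 mm below the wall's top. Origin: midway between the lower ends of the jaws; z up to the handles, y across the jaws, x along the hinge pin 46 mm above. Jaw pads 18 x 18 mm, 35 mm of depth for an edge. The frame is the -y arm's: it leans by half the jaw angle while squeezed.
- clamp_grip (a point): Midway between the clamp's two grip bars, 90 mm above its origin, axes as the clamp's. The rubber bars lie along x, 10 mm thick, 22 mm long, 56 mm over their outer sides. Squeezed along y with about 20 N they reach their stop, about 38 mm over the outer sides, and the jaw tips stand about 23 mm apart; let go, it springs shut.
- clamp_arm (a joint): Opening angle of the clamp (rad): 0 with the jaws on a 5 mm edge, grows as the handles are squeezed, 0.40 at the stop, -0.08 shut on nothing.
- caddy: Open plywood tool caddy, fixed, 160 x 110 mm and 70 mm tall, walls 5 mm thick. The clamp is clipped on its wall on the -y side (wall middle at y = -52.5 mm). Origin: centre of the underside; x along the 160 mm side.
- bowl: White porcelain test bowl, 100 mm across, 48 mm tall. Origin: centre of its foot. Not to be moved.
- canister: White plastic canister with grey screw top, 72 mm across, 110 mm tall. Origin: centre of its underside. Not to be moved.
- rib: Stainless steel rib lying flat, 100 x 50 x 4 mm, long side along its x. Origin: centre of its underside. Not to be moved.
- trimmer: Bamboo trimming tool lying on the bench, 180 mm long along its x with the wire loop at +x, 10 mm thick. Origin: on the bench under its middle. Not to be moved.
Things that resemble listed ones, but are neither listed nor needed, are in the scene too. Leave any purple or turquoise look-alike of the head alone.

How it is judged:
By the outcome, as a careful person would: the job done as asked, in the order asked, and still so for the second after the job is handed in, while the arm keeps its last pose, push and grip.
It also fails if it takes over 54 s, if anything falls off the work surface, if the arm or the gripper's body presses on something with over 40 N, if the wrist force passes 120 N, or if a joint passes its speed limit or range.

## Working session

There is one attempt and no reset: what is moved stays moved. The work goes in short steps, Python scripts to look and compute and a shell command to move; the robot and the scene stay as the last step left them, time stands still between calls to the robot, and variables do not carry over. Pictures are saved under pics/ and viewed, about 8 in all and at most 12, crops included, and the job is handed in when it is done.

```bash
mkdir -p pics; ls
cat > h.py <<'E'
import numpy as np,cv2
from rig import *
def K(im):
    f=192/np.tan(np.radians(im["fov_y"])/2); return np.array([[f,0,im["cx"]],[0,f,im["cy"]],[0,0,1.]])
def ray(im,u,v):
    D=np.array([im["k1"],0,0,0,0.])
    p=cv2.undistortPoints(np.array([[[u,v]]],float),K(im),D)[0,0]
    T=np.array(im["world_to_cam"]);R,t=T[:3,:3],T[:3,3]
    d=R.T@np.array([p[0],-p[1],-1]);return -R.T@t,d/np.linalg.norm(d)
def onz(im,u,v,z):
    o,d=ray(im,u,v);return o+d*(z-o[2])/d[2]
def proj(im,P):
    T=np.array(im["world_to_cam"]);c=T[:3,:3]@np.array(P,float)+T[:3,3]
    x,y=c[0]/-c[2],-c[1]/-c[2];s=1+im["k1"]*(x*x+y*y);k=K(im)
    return np.array([k[0,0]*x*s+k[0,2],k[1,1]*y*s+k[1,2]])
def tri(rs):
    A=sum(np.eye(3)-np.outer(d,d) for o,d in rs);b=sum((np.eye(3)-np.outer(d,d))@o for o,d in rs)
    return np.linalg.solve(A,b)
def grab(n,tag):
    im=get_image(n);np.save(f"pics/{tag}.npy",im,allow_pickle=True);cv2.imwrite(f"pics/{tag}.png",im["frame"][:,:,::-1]);return im
def load(tag): return np.load(f"pics/{tag}.npy",allow_pickle=True).item()
E
python3 - <<'E'
from h import *
a=grab("scene","sc0");b=grab("side","si0");c=grab("wrist","wr0")
for i in(a,b,c):print(i["fov_y"],i["cx"],i["cy"],i["k1"],ray(i,256,192))
cv2.imwrite("pics/both.png",cv2.resize(np.vstack([a["frame"],b["frame"]])[:,:,::-1],None,fx=.78,fy=.78))
print(observe())
E
```

```text
pics
49.91673551764423 259.74154543241576 190.267383014953 -0.02167847754307602 (array([ 1.33565714, -0.23138737,  0.7493605 ]), array([-0.77104124,  0.18221637, -0.61015784]))
47.36181048775339 252.1449293040103 187.89298528224595 -0.1465015765295626 (array([-0.18892416,  0.79792407,  0.93937452]), array([ 0.50893158, -0.60774639, -0.60961707]))
59.875072536017974 258.03231428872544 191.12312134169383 -0.06011803817242678 (array([ 0.23030388, -0.5062394 ,  0.3732278 ]), array([-0.30229245, -0.080429  , -0.94981601]))
{'time_s': 0.15, 'q': array([-8.60183919e+01,  2.18314059e+01,  7.43714651e+01,  9.97277832e-04,
        8.38592155e+01, -1.23353255e+01]), 'qvel': array([ 0.03413166, -0.05120129, -0.09832639, -0.01402155,  0.02694631,
        0.06066099]), 'joint_efforts': array([ 3.05053407e-03, -4.48625708e+01, -2.31343836e+01, -1.60120871e-04,
        3.82534607e-03, -1.69442615e-05]), 'position': array([ 0.15451401, -0.52763295,  0.24487983]), 'tool_rot': array([[ 2.80948538e-01, -9.59722833e-01, -5.79778218e-05],
       [-9.59722255e-01, -2.80948434e-01,  1.08219828e-03],
       [-1.05489918e-03, -2.48399419e-04, -9.99999413e-01]]), 'ft_force': array([-0.11488565,  0.22726968,  0.807666  ]), 'wrist_torque': array([ 0.03741098, -0.0919153 , -0.00058452]), 'grip_width': 0.08543878505803136}
```

View pics/sc0.png

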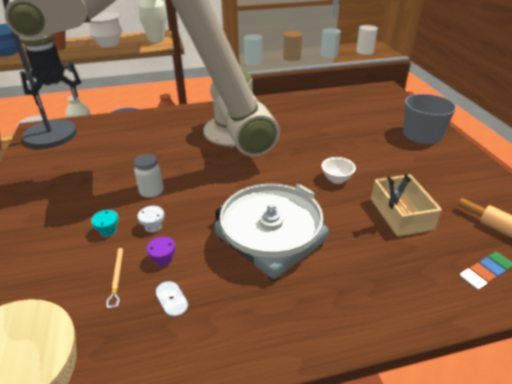

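View pics/si0.png

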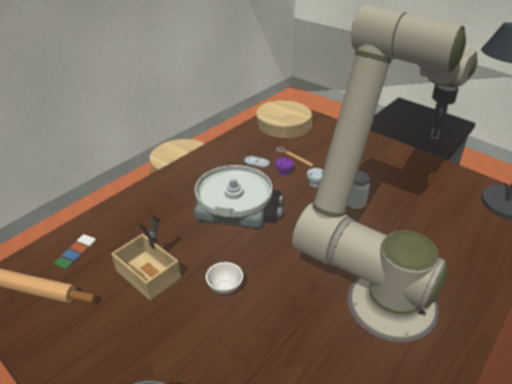

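The scene picture shows the wheel at (270,220), with its seam tab at about (305,190). The caddy is at (405,205) with the dark clamp at (398,188). The head candidates are silver at (151,218), turquoise at (105,222) and purple at (161,250). The silver/aluminium one fits, because the coloured ones are named look-alikes. I'll check with an enlarged crop.

Run:
```python
from h import *
a=load("sc0");b=load("si0")
def crop(im,x,y,w,h):return cv2.resize(im["frame"][y:y+h,x:x+w,::-1],(398,298),interpolation=cv2.INTER_CUBIC)
r1=np.hstack([crop(a,205,170,132,99),crop(a,365,165,80,60)])
r2=np.hstack([crop(b,105,205,100,75),crop(a,85,190,100,75)])
cv2.imwrite("pics/c1.png",np.vstack([r1,r2]))
```

```text
(no output)
```

View pics/c1.png

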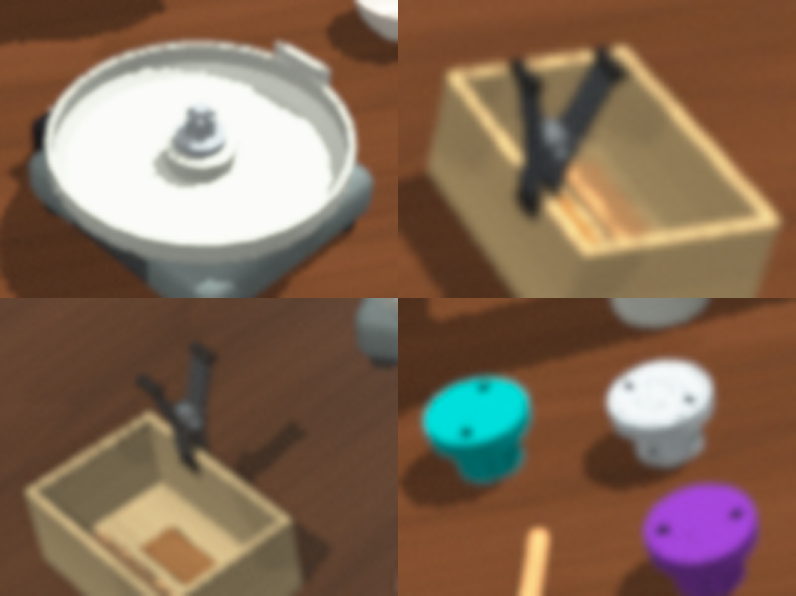

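The crops show the silver head's top at about (151,214), with pin holes at (142.8,211.9) and (158.4,215.4). The clamp straddles the caddy's near-left wall, with its grip bars at (390,179) and (408,177) in the scene picture, and (143,226) and (156,219) in the side picture.

Run:
```python
from h import *
np.set_printoptions(precision=4,suppress=True)
a=load("sc0");b=load("si0")
print("bars scene",onz(a,389.9,178.7,.146),onz(a,407.6,177.1,.146),"side",onz(b,142.7,226.4,.146),onz(b,156,218.6,.146))
m=[tri([ray(a,*p),ray(b,*q)]) for p,q in[((389.9,178.7),(156,218.6)),((407.6,177.1),(142.7,226.4))]]
print("tri",m,"mid",sum(m)/2)
print("caddy corners",[onz(a,*p,.07)[:2] for p in[(375.5,179.7),(410,174.7),(440.8,209.3),(404,215.7)]])
print("spindle nose",onz(a,271.7,205.8,.119),"side",onz(b,233.5,182,.119))
h=[onz(a,*p,.046) for p in[(142.8,211.9),(158.4,215.4),(150.8,213.9)]]
print("head",h,"ang",np.degrees(np.arctan2(*(h[1]-h[0])[1::-1])),np.linalg.norm(h[1]-h[0]))
# seam ends: crop1 (277,45)-(328,78)
print("seam",onz(a,205+277/3.015,170+43/3.015,.104),onz(a,205+328/3.015,170+72/3.015,.104), "side seam approx")
print("canister",onz(a,147,160,.11),"bowl",onz(a,338,165,.048))
```

```text
bars scene [0.6048 0.2857 0.146 ] [0.6098 0.3322 0.146 ] side [0.6093 0.3244 0.146 ] [0.6067 0.2794 0.146 ]
tri [array([0.606 , 0.2823, 0.1479]), array([0.61  , 0.3278, 0.1475])] mid [0.608  0.3051 0.1477]
caddy corners [array([0.5069, 0.3093]), array([0.5096, 0.4159]), array([0.6671, 0.4118]), array([0.6656, 0.3077])]
spindle nose [ 0.6013 -0.0196  0.119 ] side [ 0.5838 -0.0135  0.119 ]
head [array([ 0.455 , -0.3311,  0.046 ]), array([ 0.4797, -0.2918,  0.046 ]), array([ 0.4686, -0.3108,  0.046 ])] ang 57.79335887974864 0.046407654235898176
seam [0.5149 0.0731 0.104 ] [0.5649 0.1019 0.104 ] side seam approx
canister [ 0.305  -0.3044  0.11  ] bowl [0.3816 0.2516 0.048 ]
```

```bash
python3 -m crank '[0,0,-0.02,0.026,0.04,0.004,100, 0,0,-0.02,0.026,0.04,0.004,100, 0,0,-0.02,0.026,0.04,0.004,100, 0,0,-0.02,0.026,0.04,0.004,100, 0,0,-0.02,0.026,0.04,0.004,100, 0,0,-0.02,0.026,0.04,0.004,100, 0,0,-0.02,0.026,0.04,0.004,100, 0,0,-0.02,0.026,0.04,0.004,100, 0,0,-0.02,0.026,0.04,0.004,100, 0,0,-0.02,0.026,0.04,0.004,100, 0,0,-0.02,0.026,0.04,0.004,100, 0,0,-0.02,0.026,0.04,0.004,100, 0,0,-0.02,0.026,0.04,0.004,100, 0,0,-0.02,0.026,0.04,0.004,100, 0,0,0,0,0,0,100]' 40
python3 - <<'E'
from h import *
c=grab("wrist","wr1");print(observe()["position"],ray(c,256,192))
cv2.imwrite("pics/wr1b.png",cv2.resize(c["frame"][:,:,::-1],(800,600),interpolation=cv2.INTER_CUBIC))
E
```

```text
time_s: 1.65
position: [0.5202, 0.0362, 0.301]
tool_rot: [[0.01, -1.0, 0.0], [-1.0, -0.01, 0.001], [-0.001, -0.0, -1.0]]
ft_force: [-0.6, -0.9, -1.0]
grip_width: 0.0853
[0.51913068 0.03421113 0.30074752] (array([0.59912971, 0.03594352, 0.42943502]), array([-0.31280851,  0.00473036, -0.94980443]))
```

View pics/wr1b.png

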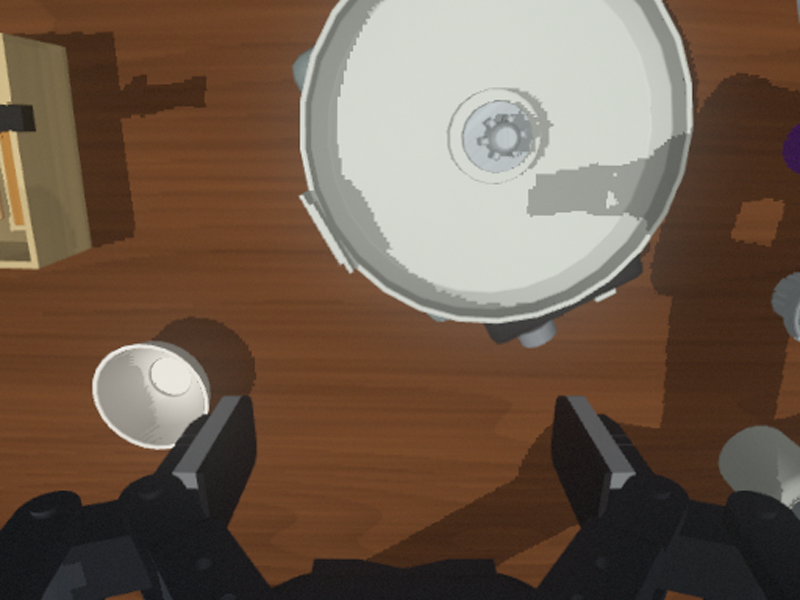

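The wrist picture shows the spindle at (503,137) in the enlarged frame, with six splines visible, and the seam tab running from (304,192) to (352,270). I'll rectify both to a top-down view to measure them.

Run:
```python
from h import *
np.set_printoptions(precision=4,suppress=True)
c=load("wr1");s=1.5625
print("nose",onz(c,506/s,137/s,.119),"shoulder c",onz(c,500/s,137/s,.092))
print("seam",onz(c,304/s,192/s,.104),onz(c,352/s,270/s,.104))
print("clamp arm tip px",onz(c,17/s,118/s,.146))
def rect(cx,cy,h,z,n=398):
    out=np.zeros((n,n,2),np.float32)
    for i in range(n):
        for j in range(n): out[i,j]=proj(c,[cx+h-2*h*i/n,cy+h-2*h*j/n,z])  # up=+x,left=+y
    return cv2.remap(c["frame"][:,:,::-1],out,None,cv2.INTER_CUBIC)
A=rect(.598,-.018,.026,.112);B=rect(.54,.088,.04,.104)
cv2.imwrite("pics/r1.png",np.hstack([A,B]))
```

```text
nose [ 0.5958 -0.0226  0.119 ] shoulder c [ 0.5955 -0.0239  0.092 ]
seam [0.5618 0.0975 0.104 ] [0.5121 0.0687 0.104 ]
clamp arm tip px [0.6065 0.2434 0.146 ]
```

View pics/r1.png

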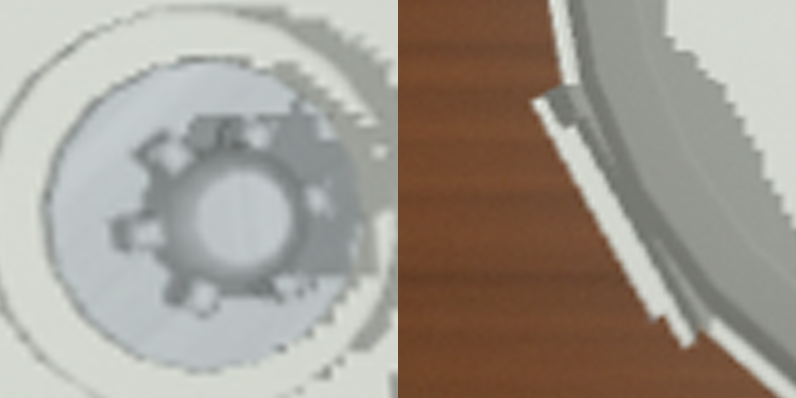

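The rectified view puts the spline tops at yaw ≈ -18° (mod 60) around (0.596,-0.0225). The tab direction is 30°, with its middle at (0.537,0.083). Next I'll move over the clamp.

```bash
python3 - <<'E'
from h import *
c=grab("wrist","wr2");print(observe()["position"],ray(c,256,192)[0])
E
python3 -m crank '[0,0,0,0.0145,0.045,-0.008,100, 0,0,0,0.0145,0.045,-0.008,100, 0,0,0,0.0145,0.045,-0.008,100, 0,0,0,0.0145,0.045,-0.008,100, 0,0,0,0.0145,0.045,-0.008,100, 0,0,0,0.0145,0.045,-0.008,100, 0,0,0,0,0,0,100, 0,0,0,0,0,0,100]' 40
python3 - <<'E'
from h import *
c=grab("wrist","wr3");print(observe()["position"],ray(c,256,192)[0])
a,b=[load(k)["frame"][:,:,::-1] for k in("wr2","wr3")]
cv2.imwrite("pics/m3.png",np.vstack([cv2.resize(a[40:190,180:400],(572,390))[:200],cv2.resize(b,(533,400)).__class__ and cv2.copyMakeBorder(cv2.resize(b,(533,400)),0,0,0,39,0)]))
E
```

```text
[0.5185006  0.03284141 0.30078178] [0.59822727 0.03395607 0.42912885]
time_s: 2.55
position: [0.6057, 0.3012, 0.2525]
tool_rot: [[0.005, -1.0, -0.001], [-1.0, -0.005, -0.001], [0.001, 0.001, -1.0]]
ft_force: [-0.2, -1.0, -0.0]
grip_width: 0.0852
[0.6057291  0.30048487 0.25334401] [0.68483539 0.30078287 0.38084381]
```

View pics/wr3.png

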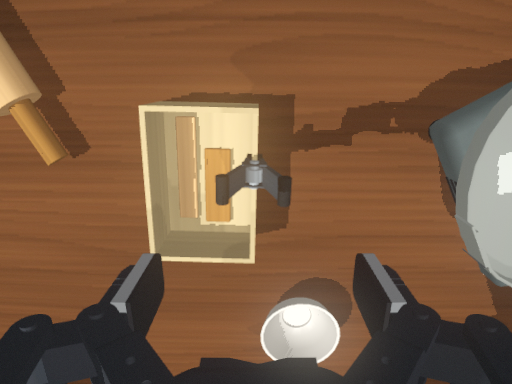

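The wrist picture shows the clamp straddling the caddy's right-hand wall, with its grip bars at (222,190) and (285,191).

Run:
```python
from h import *
np.set_printoptions(precision=4,suppress=True)
c=load("wr3")
for p in[(222,190),(285,191),(253.5,190.5)]:print(onz(c,*p,.146))
print("wall outer",onz(c,259.5,105,.07),onz(c,257,262,.07),"hinge",onz(c,254,172,.105))
# spindle nose: bright disc in wr1 vs wr2
for t,k in(("wr1",0),("wr2",0)):
    d=load(t);print(t,proj(d,[.5957,-.0226,.119]))
cr=cv2.resize(load("wr2")["frame"][60:120,280:360,::-1],(800,600),interpolation=cv2.INTER_CUBIC);cv2.imwrite("pics/z.png",cr)
```

```text
[0.6085 0.3271 0.146 ]
[0.6079 0.2804 0.146 ]
[0.6082 0.3038 0.146 ]
wall outer [0.6651 0.2992 0.07  ] [0.5039 0.3011 0.07  ] hinge [0.6115 0.3038 0.105 ]
wr1 [323.8535  87.8518]
wr2 [321.4905  86.318 ]
```

View pics/z.png

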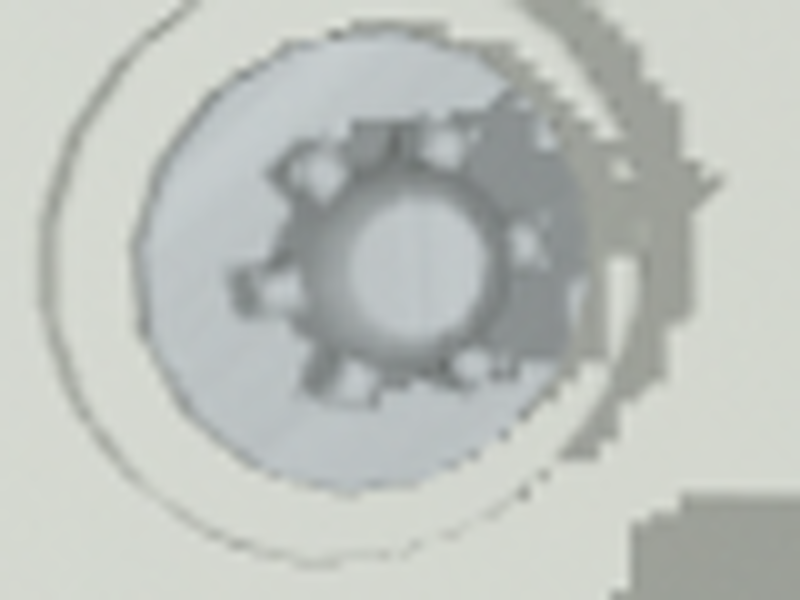

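```bash
python3 -m crank '[0,0,0,0.001,0.001,-0.029,100, 0,0,0,0.001,0.001,-0.029,100, 0,0,0,0,0,-0.029,100, 0,0,0,0,0,-0.028,100, 0,0,0,0,0,0,100, 0,0,0,0,0,0,0, 0,0,0,0,0,0,0, 0,0,0,0,0,0,0, 0,0,0,0,0,0,0, 0,0,0,0,0,0,0, 0,0,0,0,0,0,0, 0,0,0,0,0,0,0]' 40
python3 - <<'E'
from h import *
o=observe();print(o["position"],o["ft_force"],o["grip_width"])
E
```

```text
time_s: 3.8
position: [0.6075, 0.3042, 0.1383]
tool_rot: [[0.005, -1.0, -0.0], [-1.0, -0.005, -0.0], [0.0, 0.0, -1.0]]
ft_force: [0.4, -0.7, -1.1]
grip_width: 0.0354
[0.60747257 0.30422557 0.13828565] [ 0.4259434  -0.67661803 -1.14388802] 0.03536576428866504
```

```bash
python3 -m crank '[0,0,0,0,0,0.02,0, 0,0,0,0,0,0.035,0, 0,0,0,0,0,0.035,0, 0,0,0.088,-0.012,-0.0368,0,0, 0,0,0.088,-0.012,-0.0368,0,0, 0,0,0.088,-0.012,-0.0368,0,0, 0,0,0.088,-0.012,-0.0368,0,0, 0,0,0.088,-0.012,-0.0368,0,0, 0,0,0.088,-0.012,-0.0368,0,0, 0,0,0,0,0,0,0, 0,0,0,0,0,0,0]' 40
python3 - <<'E'
from h import *
c=grab("wrist","wr4");s=grab("scene","sc4");d=grab("side","si4");o=observe();print(o["position"],o["tool_rot"][:,0],o["ft_force"],o["grip_width"])
z=lambda im,x,y,w,h:cv2.resize(im["frame"][y:y+h,x:x+w,::-1],(398,298),interpolation=cv2.INTER_CUBIC)
cv2.imwrite("pics/m4.png",np.vstack([np.hstack([z(c,0,0,512,384),z(c,180,150,160,120)]),np.hstack([z(s,235,100,120,90),z(d,150,110,120,90)])]))
E
```

```text
time_s: 4.9
position: [0.5356, 0.083, 0.2286]
tool_rot: [[0.506, -0.863, 0.001], [-0.863, -0.506, 0.0], [0.0, -0.001, -1.0]]
ft_force: [0.2, -0.5, -1.3]
grip_width: 0.0357
[0.53576948 0.08430536 0.22826806] [ 5.08530011e-01 -8.61044258e-01 -1.20301950e-04] [-0.19630825  0.49324394 -0.74258068] 0.03558448228111886
```

View pics/m4.png

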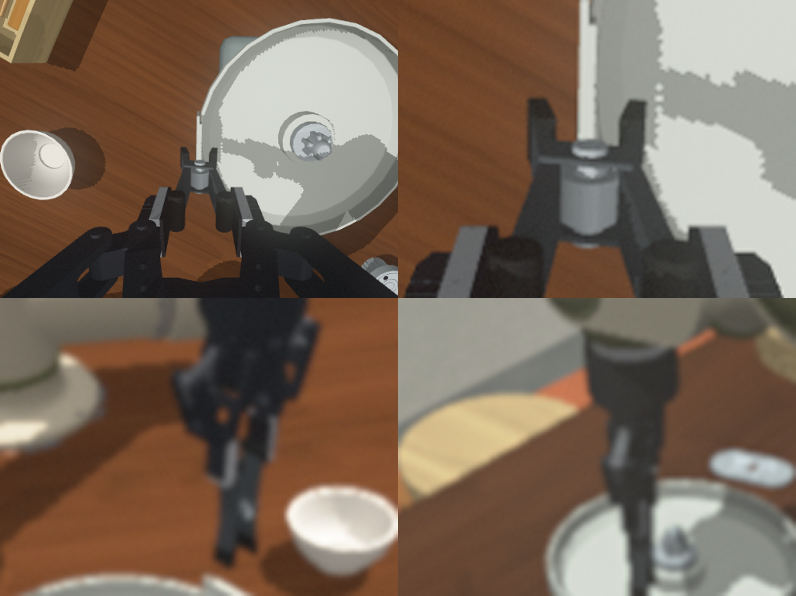

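The jaws straddle the tab centrally: in the enlarged panel they're at columns 542 and 632, with the tab edge at 587. I'll lower the clamp and release it.

```bash
python3 -m crank '[0,0,0,0,0,-0.02,0, 0,0,0,0,0,-0.02,0, 0,0,0,0,0,-0.01,0, 0,0,0,0,0,-0.004,0, 0,0,0,0,0,0,0, 0,0,0,0,0,0,0]' 40; python3 -m crank '[0,0,0,0,0,0,48, 0,0,0,0,0,0,54, 0,0,0,0,0,0,60, 0,0,0,0,0,0,68, 0,0,0,0,0,0,80, 0,0,0,0,0,0,100, 0,0,0,0,0,0,100, 0,0,0,0,0,0,100, 0,0,0,0,0,0.02,100, 0,0,0,0,0,0.045,100, 0,0,0,0,0,0.045,100, 0,0,0,0,0,0,100]' 40
python3 - <<'E'
from h import *
c=grab("wrist","wr5");s=grab("scene","sc5");d=grab("side","si5");o=observe();print(o["position"],o["tool_rot"][:,0],o["ft_force"],o["grip_width"])
z=lambda im,x,y,w,h:cv2.resize(im["frame"][y:y+h,x:x+w,::-1],(398,298),interpolation=cv2.INTER_CUBIC)
cv2.imwrite("pics/m5.png",np.vstack([np.hstack([z(c,0,0,512,384),z(c,180,110,160,120)]),np.hstack([z(s,225,130,120,90),z(d,180,140,120,90)])]))
E
```

```text
time_s: 5.65
position: [0.5359, 0.0836, 0.1751]
tool_rot: [[0.508, -0.861, 0.001], [-0.861, -0.508, -0.0], [0.001, -0.001, -1.0]]
ft_force: [0.1, -0.3, -2.0]
grip_width: 0.0357
time_s: 6.85
position: [0.5372, 0.0834, 0.2903]
tool_rot: [[0.508, -0.861, 0.012], [-0.861, -0.508, -0.001], [0.006, -0.01, -1.0]]
ft_force: [0.2, 0.1, 1.2]
grip_width: 0.0851
[0.53517044 0.08338058 0.28352345] [ 5.07939528e-01 -8.61392460e-01 -6.82372034e-04] [-0.23502187 -0.48149657 -0.50862728] 0.0856205168490149
```

View pics/m5.png

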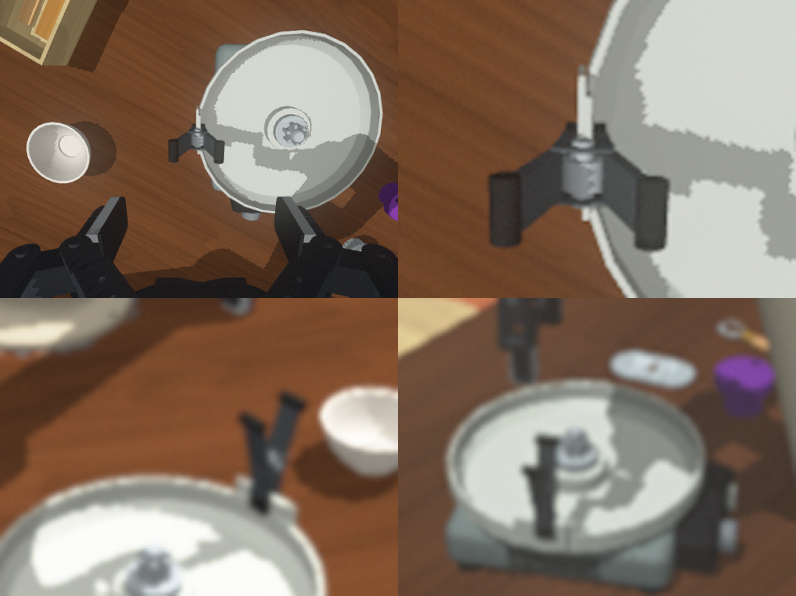

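The clamp sits upright on the tab and has been released. Next I'll move over the head.

```bash
python3 -m crank '[0,0,0,-0.0072,-0.0393,-0.0065,100, 0,0,0,-0.0072,-0.0393,-0.0065,100, 0,0,0,-0.0072,-0.0393,-0.0065,100, 0,0,0,-0.0072,-0.0393,-0.0065,100, 0,0,0,-0.0072,-0.0393,-0.0065,100, 0,0,0,-0.0072,-0.0393,-0.0065,100, 0,0,0,-0.0072,-0.0393,-0.0065,100, 0,0,0,-0.0072,-0.0393,-0.0065,100, 0,0,0,-0.0072,-0.0393,-0.0065,100, 0,0,0,-0.0072,-0.0393,-0.0065,100, 0,0,0,0,0,0,100, 0,0,0,0,0,0,100, 0,0,0,0,0,0,100]' 60
python3 - <<'E'
from h import *
np.set_printoptions(precision=4,suppress=True)
c=grab("wrist","wr6");o=observe();print(o["position"],o["tool_rot"][:,0],o["ft_force"],o["grip_width"])
cv2.imwrite("pics/wr6b.png",cv2.resize(c["frame"][:,:,::-1],(800,600),interpolation=cv2.INTER_CUBIC))
for n in("z0",):
    p=proj(c,[.464,-.314,.046]);print(p)
E
```

```text
time_s: 8.3
position: [0.4635, -0.3086, 0.2187]
tool_rot: [[0.508, -0.861, -0.001], [-0.861, -0.508, 0.001], [-0.002, 0.0, -1.0]]
ft_force: [0.4, 0.0, 0.1]
grip_width: 0.0853
[ 0.4637 -0.3085  0.219 ] [ 0.509  -0.8608 -0.001 ] [ 0.5136 -0.2063  0.6272] 0.08571823999091263
[263.2484 173.3833]
```

View pics/wr6b.png

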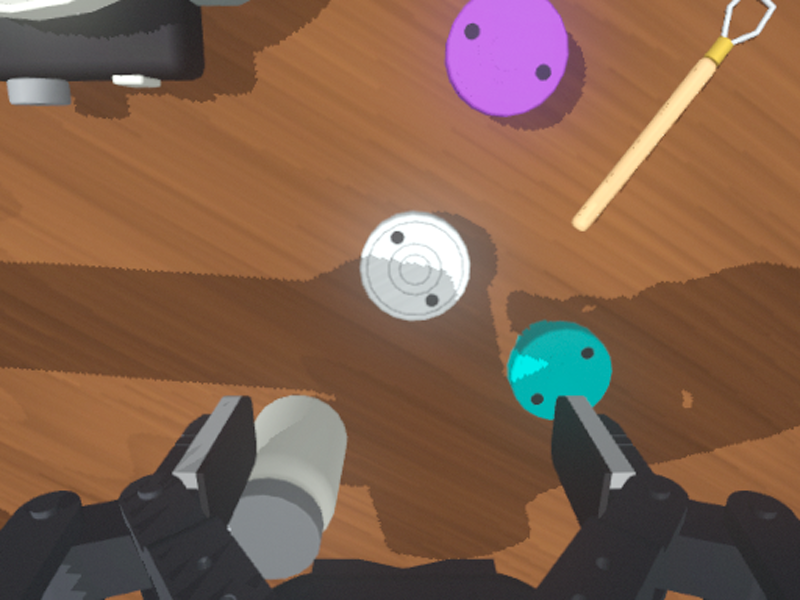

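The silver head's top is centred at (415,266), with holes at (397.5,237.5) and (432,300). The turquoise look-alike is at (560,372), the purple one at (508,52), and the canister top at (275,530).

Run:
```python
from h import *
np.set_printoptions(precision=4,suppress=True)
c=load("wr6");s=1.5625
f=lambda u,v,z:onz(c,u/s,v/s,z)
h=[f(397.5,237.5,.046),f(432,300,.046)];print(h,"mid",sum(h)/2,"c",f(415,266,.046),np.degrees(np.arctan2(*(h[1]-h[0])[1::-1])),np.linalg.norm(h[1]-h[0]))
# refine holes/disc by mask
g=cv2.cvtColor(c["frame"],cv2.COLOR_RGB2GRAY);sub=g[130:212,225:308];
m=(sub<85).astype(np.uint8);n,l,st,ce=cv2.connectedComponentsWithStats(m)
print([(ce[i]+[225,130],st[i,4]) for i in range(1,n) if 5<st[i,4]<80])
print("turq",f(560,372,.046),"purple",f(508,52,.046),"can",f(275,530,.11))
print("edges",f(361,266,.046),f(470,266,.046))
d=load("wr5");print("spindle view5 px", proj(d,[.5957,-.0226,.119]))
```

```text
[array([ 0.4773, -0.2967,  0.046 ]), array([ 0.4547, -0.3342,  0.046 ])] mid [ 0.466  -0.3154  0.046 ] c [ 0.4677 -0.3143  0.046 ] -121.05896263899554 0.043841412577811524
[(array([230.1429, 209.7143]), np.int32(7))]
turq [ 0.455  -0.4304  0.046 ] purple [ 0.5943 -0.2965  0.046 ] can [ 0.3076 -0.3157  0.11  ]
edges [ 0.4514 -0.2866  0.046 ] [ 0.4844 -0.3426  0.046 ]
spindle view5 px [384.8437 176.4623]
```

```bash
python3 -m crank '[0,0,0,0.001,-0.002,-0.035,100, 0,0,0,0.001,-0.002,-0.035,100, 0,0,0,0.001,-0.001,-0.035,100, 0,0,0,0,0,-0.035,100, 0,0,0,0,0,-0.03,100, 0,0,0,0,0,-0.015,100, 0,0,0,0,0,-0.005,100, 0,0,0,0,0,0,100, 0,0,0,0,0,0,0, 0,0,0,0,0,0,0, 0,0,0,0,0,0,0, 0,0,0,0,0,0,0, 0,0,0,0,0,0,0]' 80
python3 - <<'E'
from h import *
np.set_printoptions(precision=4,suppress=True)
c=grab("wrist","wr7");o=observe();print(o["position"],o["tool_rot"][:,0],o["ft_force"],o["grip_width"])
R=o["tool_rot"];p=R.T@(np.array([.467,-.315,.046])-o["position"]);print("head_top in tool",p)
f=c["frame"];g=f.max(2).astype(int)-f.min(2);print(proj(c,[.467,-.315,.046]))
E
```

```text
time_s: 9.65
position: [0.467, -0.3147, 0.0312]
tool_rot: [[0.508, -0.861, 0.002], [-0.861, -0.508, -0.002], [0.002, -0.001, -1.0]]
ft_force: [-0.9, 2.6, 9.3]
grip_width: 0.0633
[ 0.467  -0.3147  0.0312] [ 0.5081 -0.8613  0.0024] [-1.7807  3.1552  8.7339] 0.06342346998188868
head_top in tool [ 0.0003  0.0002 -0.0148]
[257.9362 290.2612]
```

```bash
python3 -m crank '[0,0,0,0,0,0.015,0, 0,0,0,0,0,0.045,0, 0,0,0,0,0,0.05,0, 0,0,0,0,0,0.05,0, 0,0,-0.059,0.0186,0.041,0.002,0, 0,0,-0.059,0.0186,0.041,0.002,0, 0,0,-0.059,0.0186,0.041,0.002,0, 0,0,-0.059,0.0186,0.041,0.002,0, 0,0,-0.059,0.0186,0.041,0.002,0, 0,0,0,0,0,0,0, 0,0,0,0,0,0,0, 0,0,0,0,0,0,0]' 80
python3 - <<'E'
from h import *
np.set_printoptions(precision=4,suppress=True)
c=grab("wrist","wr8");o=observe();print(o["position"],o["tool_rot"][:,0],np.degrees(np.arctan2(o["tool_rot"][1,0],o["tool_rot"][0,0])),o["ft_force"],o["grip_width"])
p=proj(c,[.5955,-.0228,.119]);print(p);x,y=(p-[32,24]).astype(int)
top=proj(c,np.array(o["position"])+[0,0,.015]);print("headtop px",top,x,y);tx,ty=(top-[60,45]).astype(int);tx=max(tx,0);ty=max(min(ty,294),0)
z=lambda x,y,w,h:cv2.resize(c["frame"][y:y+h,x:x+w,::-1],(398,298),interpolation=cv2.INTER_CUBIC)
cv2.imwrite("pics/m8.png",np.hstack([z(max(x,0),max(y,0),64,48),z(tx,ty,120,90)]));print(tx,ty)
E
```

```text
time_s: 10.9
position: [0.5592, -0.1102, 0.1995]
tool_rot: [[0.235, -0.972, -0.0], [-0.972, -0.235, -0.0], [0.0, 0.0, -1.0]]
ft_force: [-0.8, -1.0, -3.5]
grip_width: 0.0633
[ 0.5591 -0.1106  0.1995] [ 0.2345 -0.9721  0.0001] -76.43806042929745 [-0.5563 -0.3634 -2.842 ] 0.063150853844946
[134.5103 122.1627]
headtop px [257.3046 290.8137] 102 98
197 245
```

View pics/m8.png

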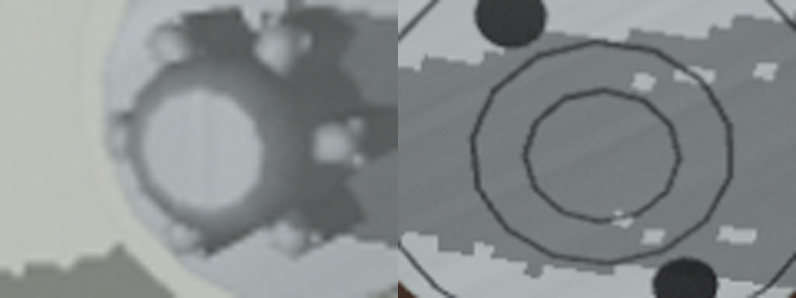

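The left panel shows the spindle nose at (134.5,122.1), exactly where predicted. The right panel shows the head's top held with ring centre (258.7,292.1) and holes at (231.4,249.5) and (283.5,330.5).

Run:
```python
from h import *
np.set_printoptions(precision=4,suppress=True)
c=load("wr8");P=np.array([.5591,-.1106,.1995])
z=.2143
h=[onz(c,231.4,249.5,z),onz(c,283.5,330.5,z)];d=h[1]-h[0]
print("head c",onz(c,258.7,292.1,z)-P,"mid holes",sum(h)/2-P,"len",np.linalg.norm(d),"yaw",np.degrees(np.arctan2(d[1],d[0]))%60)
f=lambda u,v:onz(c,102+u/6.22,98+v/6.21,.112)
for a,b in[((172,42),(290,235)),((280,45),(182,238)),((337,143),(118,140))]:
    A,B=f(*a),f(*b);d=B-A;print(np.degrees(np.arctan2(d[1],d[0]))%60,np.linalg.norm(d),(A+B)/2)
```

```text
head c [-0.0006 -0.0007  0.0148] mid holes [-0.0006 -0.0007  0.0148] len 0.043592881794026726 yaw 42.15302385496568
41.092581939932415 0.02243708412526011 [ 0.5959 -0.0233  0.112 ]
41.523420885790955 0.023237911400086964 [ 0.5956 -0.0232  0.112 ]
42.25372936576116 0.022991383854567782 [ 0.5956 -0.0229  0.112 ]
```

```bash
python3 -m crank '[0,0,-0.005,0.0124,0.0294,0,0, 0,0,-0.005,0.0123,0.0294,0,0, 0,0,0,0.0124,0.0294,0,0, 0,0,0,0,0,-0.02,0, 0,0,0,0,0,0,0, 0,0,0,0,0,0,0, 0,0,0,0,0,0,0]' 80
python3 - <<'E'
from h import *
o=observe();print(o["position"],o["ft_force"],np.degrees(np.arctan2(o["tool_rot"][1,0],o["tool_rot"][0,0])))
E
```

```text
time_s: 11.65
position: [0.5967, -0.0226, 0.1802]
tool_rot: [[0.224, -0.975, 0.001], [-0.975, -0.224, -0.0], [0.001, -0.001, -1.0]]
ft_force: [0.0, 0.0, -2.8]
grip_width: 0.063
[ 0.59674804 -0.02260054  0.18020213] [ 0.04613659  0.02885955 -2.82854535] -77.03860859866184
```

```bash
python3 -m crank '[0,0,0,-0.0005,0.0003,-0.015,0, 0,0,0,0,0,-0.015,0, 0,0,0,0,0,-0.005,0, 0,0,0,0,0,-0.004,0, 0,0,0,0,0,-0.003,0, 0,0,0,0,0,0,0]' 80
python3 - <<'E'
from h import *
o=observe();print(o["position"],o["ft_force"],o["wrist_torque"])
E
```

```text
time_s: 12.25
position: [0.5962, -0.0213, 0.1375]
tool_rot: [[0.226, -0.974, 0.0], [-0.974, -0.226, -0.0], [0.0, -0.0, -1.0]]
ft_force: [0.2, -0.0, -2.2]
grip_width: 0.0633
[ 0.59623033 -0.02129567  0.13752881] [ 0.19442391 -0.00467569 -2.21311164] [ 0.00798921 -0.00028483 -0.00427833]
```

The head is already below the spline tops with no side force, so it has meshed. Continuing down.

```bash
python3 -m crank '[0,0,0,0,-0.0005,-0.004,0, 0,0,0,0,0,-0.004,0, 0,0,0,0,0,-0.003,0, 0,0,0,0,0,-0.002,0, 0,0,0,0,0,-0.001,0, 0,0,0,0,0,0,0, 0,0,0,0,0,0,0]' 80
python3 - <<'E'
from h import *
o=observe();print(o["position"],o["ft_force"],o["wrist_torque"])
E
```

```text
time_s: 12.95
position: [0.5962, -0.0216, 0.1234]
tool_rot: [[0.226, -0.974, 0.0], [-0.974, -0.226, -0.0], [0.0, -0.0, -1.0]]
ft_force: [0.3, 0.1, -3.0]
grip_width: 0.0634
[ 0.59620413 -0.02161051  0.12341691] [ 0.28300293  0.10670882 -3.01253314] [ 0.07432479 -0.02411064  0.01125046]
```

```bash
for i in 1 2; do python3 -m crank '[0,0,0,0,0,-0.001,0, 0,0,0,0,0,0,0, 0,0,0,0,0,0,0]' 80 | egrep 'pos|ft'; done
```

```text
position: [0.5962, -0.0216, 0.1233]
ft_force: [-2.2, 0.8, 6.0]
position: [0.5963, -0.0216, 0.1232]
ft_force: [-5.2, 1.0, 12.5]
```

```bash
python3 -m crank '[0,0,0,0,0,-0.0003,0, 0,0,0,0,0,0,0, 0,0,0,0,0,0,0, 0,0,0,0,0,0,0, 0,0,0,0,0,0,0, 0,0,0,0,0,0,0, 0,0,0,0,0,0,0, 0,0,0,0,0,0,0, 0,0,0,0,0,0,0, 0,0,0,0,0,0,0]' 80
python3 - <<'E'
from h import *
np.set_printoptions(precision=3,suppress=True)
c=grab("wrist","wr9");s=grab("scene","sc9");d=grab("side","si9");o=observe();print(o["position"],o["ft_force"],o["wrist_torque"],o["grip_width"])
z=lambda im,x,y,w,h:cv2.resize(im["frame"][y:y+h,x:x+w,::-1],(398,298),interpolation=cv2.INTER_CUBIC)
cv2.imwrite("pics/m9.png",np.vstack([np.hstack([z(c,0,0,512,384),z(s,80,110,320,240)]),np.hstack([z(s,215,140,120,90),z(d,180,140,120,90)])]))
E
```

```text
time_s: 14.55
position: [0.5963, -0.0216, 0.1232]
tool_rot: [[0.226, -0.974, 0.002], [-0.974, -0.226, -0.001], [0.001, -0.002, -1.0]]
ft_force: [-6.2, 1.2, 13.8]
grip_width: 0.063
[ 0.596 -0.022  0.123] [-6.407  1.281 13.882] [ 0.174  0.932 -0.031] 0.06351858454465716
```

View pics/m9.png

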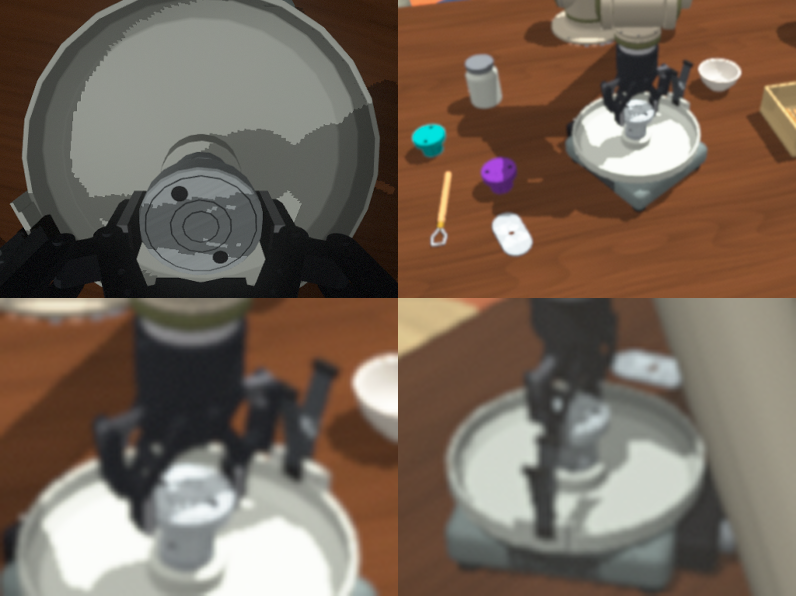

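```bash
python3 -m crank '[0,0,0,-0.0006,0,0,0, 0,0,0,0,0,0,0, 0,0,0,0,0,0,0, 0,0,0,0,0,0,0, 0,0,0,0,0,0,0, 0,0,0,0,0,0,0, 0,0,0,0,0,0,0]' 80
python3 - <<'E'
from h import *
np.set_printoptions(precision=4,suppress=True)
o=observe();print(o["position"],o["ft_force"],o["wrist_torque"])
c=load("wr9");P=o["position"]
# head top height check: pin hole spacing 44 mm when plane is right; holes in panel
q=[(179/398*512,193/298*384),(221/398*512,257/298*384)]
for z in(.133,.138,.143):
    h=[onz(c,*p,z) for p in q];d=h[1]-h[0];print(z,np.linalg.norm(d),np.degrees(np.arctan2(d[1],d[0]))%60,sum(h)/2)
E
```

```text
time_s: 15.4
position: [0.5963, -0.0216, 0.1232]
tool_rot: [[0.226, -0.974, 0.004], [-0.974, -0.226, -0.001], [0.001, -0.003, -1.0]]
ft_force: [-3.5, 1.6, 13.1]
grip_width: 0.0631
[ 0.5963 -0.0216  0.1232] [-3.5305  1.5934 13.1191] [0.1952 0.5428 0.0132]
0.133 0.04649337189341868 42.08123770686586 [ 0.5923 -0.0234  0.133 ]
0.138 0.04453683569601642 42.08123770686581 [ 0.5956 -0.0226  0.138 ]
0.143 0.04258029949861408 42.08123770686589 [ 0.599  -0.0218  0.143 ]
```

```bash
python3 -c "
from rig import *
print(close_job())"
```

```text
the job is handed in; nothing more can be done
None
```

The clamp is on the pan seam and released, and the small wheel head is home on the spindle. I handed the job in at about 15.4 s of the 54 s allowed, with the arm still pressing down.

- **Clamp:** I moved it from the caddy wall to the pan's overlapped ends. In the last pictures it still stood upright on the tab.
- **Wheel head:** I gripped the silver head by its rim and turned it about 17° to line up with the splines. It slid down without catching and met the shoulder. The tool stands at 0.1232 m, which puts the hub's foot at about 0.092 m, the shoulder's height. The pin holes in the last wrist picture fit a top face at about 0.138 m, centred over the spindle.
- **Push:** the wrist sensor read about 13 N upward at the end, steady for over a second, at an 80 N grip setting.
- **Other objects:** the bowl, canister, rib, trimming tool and the coloured look-alikes looked undisturbed in the last scene picture. I checked this by eye only and did not measure their positions again.

**What was not perfect:**
- Pressing down built up a sideways force of about 6 N. A 0.6 mm shift brought it down to about 3.5 N, but it did not go to zero.
- The scene camera disagreed with the wrist camera by 3–6 mm on the spindle and seam positions. I used the wrist camera, whose later views agreed with its earlier ones.

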